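Switch the test pressure to the outlet with the gauge

TASK

The outlet selector on the repair desk has four keys in a row, each serving the outlet straight behind it; one key is still latched down from the last test. Press the key in front of the outlet that carries the round gauge, all the way down so that it stays down and the latched key pops up, and then let go. Press no other key.

Things in the scene. Friction and masses are not known exactly. Their poses are not given: they have to be found in the camera images.
- bank: Outlet selector: grey steel box fixed to the desk, 170 (x) x 230 (y) x 45 mm high. Origin: centre of its underside, on the desk; x points away from the robot at yaw 0, y to its left, z up. Four flat light plastic keys in a row on the near half, at x -40, y +69, +23, -23, -69 mm; a brass outlet behind each at x +45 mm, same y: one carries the gauge, the others 18 mm wide, 16 mm high brass caps.
- gauge: Round gauge: steel drum 54 mm in diameter, white dial facing up, on a short brass stem; its top is 40 mm above the box top. Fixed upright on outlet 2, 3 or 4 of the selector (y +23, -23 or -69 mm in the selector's frame), 85 mm behind that outlet's key. Origin: centre of its foot, on the box top.
- key1 (a joint): Rise of key 1 (y +69 mm, leftmost seen from the robot): 0 latched down, as at the start, 0.010 m fully up. All keys: top 44 (x) x 34 (y) mm, 12 mm gaps between keys; key top 61 mm above the desk when up, 51 mm when down.
- key2 (a joint): Travel of key 2 (y +23 mm), 0 up to 0.010 m fully down; up at the start. The keys are interlocked: exactly one rests down. Pressing one takes about 3.5 N at first, less further on; past half travel it snaps down by itself and stays, and the key that was down rises.
- key3 (a joint): Travel of key 3 (y -23 mm), 0 up to 0.010 m fully down; up at the start.
- key4 (a joint): Travel of key 4 (y -69 mm, rightmost), 0 up to 0.010 m fully down; up at the start.

How it is judged:
By the outcome, as a careful person would: the job done as asked, in the order asked, and still so for the second after the job is handed in, with the robot touching nothing.
It also fails if it takes over 24 s, if anything falls off the work surface, if the arm or the gripper's body presses on something with over 40 N, if the wrist force passes 120 N, or if a joint passes its speed limit or range.

ROBOT

A 7-joint arm with a two-finger parallel gripper is mounted at the origin on the work surface. World frame = base frame: x ahead of the robot, y to its left, z up, the work surface at z = 0. Lengths are in m, angles in degrees, forces in N, time in s.
With the tool pointing down it reaches from about 0.425 to 0.875 m from the base axis. Payload 4.7 kg.
Tool frame: the origin (TCP) lies midway between the tips of the shut fingers; the grasp point (between the pads) lies env.grip_point_offset behind it (env.grip_point_offset is the distance from the TCP to the grasp point, in m); z points along the fingers, y is the line along which they close (so a half turn about z gives the same grasp; the last joint's range is limited). The gripper opens to 87 mm and grips with 3 to 60 N. Pads are 19 mm wide; open, the fingers measure 117 mm over their backs; the gripper's body (75 mm by 190 mm) begins 51 mm behind the grasp point.
Start: joints at [-63.478, 18.392, -4.016, 83.108, 1.295, 78.541, -3.26], TCP at [0.282, 0.586, 0.223] pointing down, gripper open.
Joint ranges: [-163.93, 163.93], [-17.29, 119.83], [-79.2, 71.16], [3.27, 140.29], [-89.18, 269.18], [5.43, 117.66], [-154.24, 154.24]. Speed limits (degrees/s): [147.25, 147.25, 180, 180, 180, 180, 180].

INTERFACE

Orientations are given as [roll, pitch, yaw] about the fixed x, y, z axes, in that order (R = Rz(yaw) Ry(pitch) Rx(roll)).
In Python, from cell import env gives the robot as it stands.
- The arm moves only by the shell command python3 -m creep 'ROWS' [FORCE]. ROWS is a JSON object of lists of equal length, an entry for each row: "translation": the shift along the tool's x, y, z in units of 0.08 m (1.0 is 0.08 m), a list of three; "turn": the turn, a rotation vector about the tool's x, y, z in units of 180 degrees (1.0 is 180 degrees), a list of three; "grip": the opening, from 0 (shut) to 1 (fully open). In form: {"translation": [[x, y, z], ...], "turn": [[ax, ay, az], ...], "grip": [grip, ...]}. A call has 1 to 5 rows; each row shifts and turns the commanded pose from where the row before left it, along the tool's axes as they then stand; what a row does not reach is not made up. A row lasts 1/8 s, in which the tool goes at most 62.5 mm and 10.7 degrees, less where a joint would pass 70% of its speed; a pose out of reach is approached as far as the arm can. A call with a number of a shift or a turn outside -1 to 1 is refused whole. A call with a gripper value outside its range is refused whole. The fingers move at their own pace and stop on an object; FORCE is the grip in N (left out, the last holds). Time passes only in rows, so rows that do not move let the fingers close. It gives the time, the measured TCP pose, the force, the opening and the grip force at its end, in the units of the state.
- env.get_obs(): the state, without advancing time (a new reading comes with each control period).
- env.read_camera(name): name is "scene" or "top" or "wrist"; returns a dict with "frame" (400x640x3 uint8, red, green, blue), "z_map" (400x640 float32, m along the optical axis (not along the pixel's ray), 0 where there is no reading), "K" (3x3 intrinsics, pixels), "rvec" (rotation vector, rad) and "tvec" (3), from world to camera coordinates, as OpenCV has them. Camera axes: x right, y down, z forward; pixel columns grow to the right and rows downward; lengths in m; the calibration is good to about 2 mm. A picture is of the moment at which its call begins.
- env.sign_off(): hands the job in; it is judged then, once.
The state is a dict: "time_s": time; "qpos": joint angles; "joint_velocities": joint speeds; "effort": joint torques, N m; "tool_pos": TCP position; "tool_rot": TCP orientation; "force": force on the tool from outside, world axes, zero at the start; "wrist_torque": the same for the moment, N m; "grip_width": finger opening in m; "grasp_force": force on a finger pad.
Only numpy, scipy, OpenCV 4.12 (cv2) and the standard library are available. Lean on these libraries where they do the work, as an engineer would, in place of code of your own. Each camera call takes 0.05 s, during which the arm holds its last target. There are 200 camera calls.

## Working session

There is one attempt and no reset: what is moved stays moved. The work goes in short steps, Python scripts to look and compute and a shell command to move; the robot and the scene stay as the last step left them, time stands still between calls to the robot, and variables do not carry over. Pictures are saved under pics/ and viewed, at most 10 in all, crops included, and the job is handed in when it is done.

```bash
mkdir -p pics; python3 - <<'E'
from cell import env
import cv2,numpy as np
o=env.get_obs();print(o['time_s'],o['tool_pos'],o['tool_rot'],o['grip_width'],env.grip_point_offset)
for n in("top","scene"):
    c=env.read_camera(n);cv2.imwrite(f"pics/{n}0.png",c["frame"][:,:,::-1]);np.savez(f"{n}0.npz",**c)
E
```

```text
0.0 [0.28182515 0.58509176 0.22144704] [-1.79887850e+02  6.76146352e-03  1.54289819e+02] 0.08687342400980871 0.0187
```

View pics/top0.png

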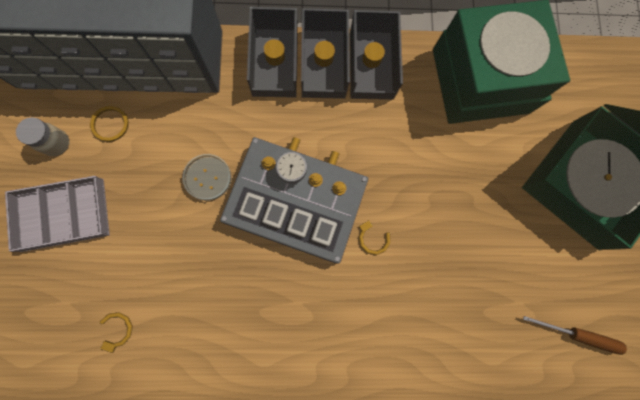

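View pics/scene0.png

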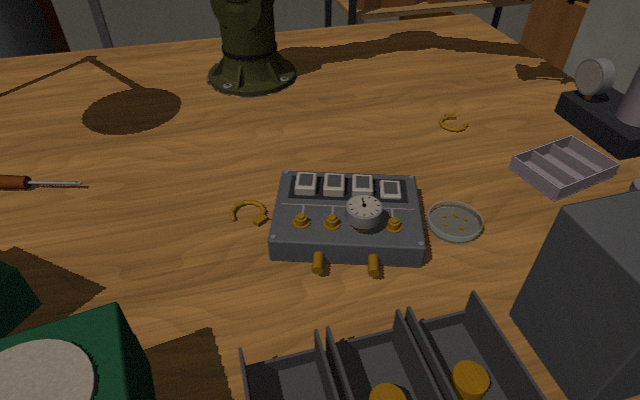

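The top view shows the gauge at (291,166), second outlet from the left, with key 2 in front at (276,214). The scene view agrees: gauge at (365,210), key 2 at (362,184), and the latched key 1 at (390,190).

```bash
cat >h.py <<'E'
import cv2,numpy as np
def ray(c,uv,z):
    R=cv2.Rodrigues(c["rvec"])[0];C=-R.T@c["tvec"].ravel()
    d=R.T@np.linalg.inv(c["K"])@np.array([*uv,1.]);return C+d*(z-C[2])/d[2]
def keys(c,roi,zs,amin=100,thr=140):
    x0,y0,x1,y1=roi;f=c["frame"][y0:y1,x0:x1].astype(int)
    m=((f.min(2)>thr)&(f.max(2)-f.min(2)<60)).astype(np.uint8)
    out=[]
    for k in cv2.findContours(m,cv2.RETR_EXTERNAL,cv2.CHAIN_APPROX_NONE)[0]:
        if cv2.contourArea(k)>amin:
            (u,v),s,a=cv2.minAreaRect(k);out.append((u+x0,v+y0,s,cv2.contourArea(k)))
    out.sort()
    for u,v,s,a in out: print(round(u,1),round(v,1),np.round(s,1),a,ray(c,(u,v),zs).round(4))
    return out
E
python3 - <<'E'
from h import *
for n,roi in(("top",(225,140,370,260)),("scene",(280,165,420,230))):
    print(n);keys(dict(np.load(n+"0.npz")),roi,.061)
E
```

```text
top
251.7 205.4 [16.7 22.5] 338.0 [0.573  0.1391 0.061 ]
275.3 213.2 [17.1 22.9] 353.5 [0.5594 0.0972 0.061 ]
291.2 165.8 [26.9 25.9] 459.5 [0.6459 0.0706 0.061 ]
299.7 222.1 [17.1 22.8] 352.5 [0.5441 0.0541 0.061 ]
324.4 230.8 [17.1 22.8] 356.5 [0.5292 0.0106 0.061 ]
scene
```

```bash
python3 -m creep '{"translation":[[0,0,0],[-0.52,-0.47,0],[-0.52,-0.47,0],[-0.52,-0.47,0],[-0.52,-0.47,0]],"turn":[[0,0,-0.039],[0,0,0],[0,0,0],[0,0,0],[0,0,0]],"grip":[0,0,0,0,0]}' 10
```

```text
time_s: 0.72
tool_pos: [0.3921, 0.3879, 0.2222]
tool_rot: [-180.0, -0.0, 161.3]
force: [0.1, 0.5, -0.3]
grip_width: 0.0448
grasp_force: 0.0
```

```bash
python3 -m creep '{"translation":[[-0.52,-0.47,0],[-0.52,-0.47,0],[-0.52,-0.47,0],[-0.52,-0.47,0],[-0.4,-0.35,0]],"turn":[[0,0,0],[0,0,0],[0,0,0],[0,0,0],[0,0,0]],"grip":[0,0,0,0,0]}'
python3 -m creep '{"translation":[[0,0,0],[0,0,0]],"turn":[[0,0,0],[0,0,0]],"grip":[0,0]}'
python3 - <<'E'
from h import *
from cell import env
c=env.read_camera("wrist");cv2.imwrite("pics/w1.png",c["frame"][:,:,::-1]);np.savez("w1.npz",**c)
keys(c,(0,0,640,400),.061,400)
print(env.get_obs()['tool_pos'])
E
```

```text
time_s: 1.35
tool_pos: [0.523, 0.1544, 0.2224]
tool_rot: [-180.0, 0.0, 161.2]
force: [1.1, -0.4, -0.3]
grip_width: 0.0015
grasp_force: 0.0
time_s: 1.6
tool_pos: [0.5216, 0.1581, 0.2222]
tool_rot: [180.0, -0.1, 161.3]
force: [-0.4, 0.8, -0.2]
grip_width: 0.0003
grasp_force: 0.0
194.6 231.5 [38.3 29.6] 994.5 [0.5262 0.0111 0.061 ]
236.5 232.0 [36. 31.] 1009.0 [0.5413 0.0541 0.061 ]
278.5 232.5 [35. 29.] 994.5 [0.5564 0.0972 0.061 ]
403.0 232.5 [53. 64.] 2675.0 [0.5999 0.226  0.061 ]
608.2 122.9 [ 93.9 115.8] 5279.0 [0.5511 0.4457 0.061 ]
[0.5214208  0.15878175 0.22222995]
```

View pics/w1.png

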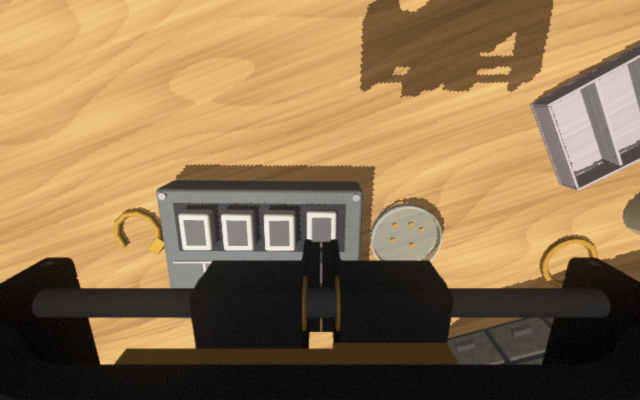

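Key 2 in the wrist view is at (279,232), which gives about (0.558, 0.097). I'll move over it and part-way down.

```bash
python3 -m creep '{"translation":[[-0.34,-0.29,0],[-0.34,-0.29,0],[0,0,0.5],[0,0,0.5],[0,0,0.3]],"turn":[[0,0,0],[0,0,0],[0,0,0],[0,0,0],[0,0,0]],"grip":[0,0,0,0,0]}'
python3 -m creep '{"translation":[[0,0,0],[0,0,0]],"turn":[[0,0,0],[0,0,0]],"grip":[0,0]}'
python3 - <<'E'
from h import *
from cell import env
for n in("scene","wrist"):
    c=env.read_camera(n);f=c["frame"][:,:,::-1]
    if n=="scene":f=cv2.resize(f[130:290,230:470],None,fx=3,fy=3)
    cv2.imwrite(f"pics/{n}2.png",f)
print(env.get_obs()['tool_pos'])
E
```

```text
time_s: 2.28
tool_pos: [0.5571, 0.0978, 0.1162]
tool_rot: [-179.9, -0.2, 161.5]
force: [0.5, -0.6, 0.4]
grip_width: 0.0002
grasp_force: 0.0
time_s: 2.52
tool_pos: [0.5594, 0.0971, 0.1197]
tool_rot: [179.9, 0.1, 161.4]
force: [0.6, -0.0, 0.3]
grip_width: 0.0005
grasp_force: 0.0
[0.55987806 0.09666704 0.12023445]
```

View pics/scene2.png

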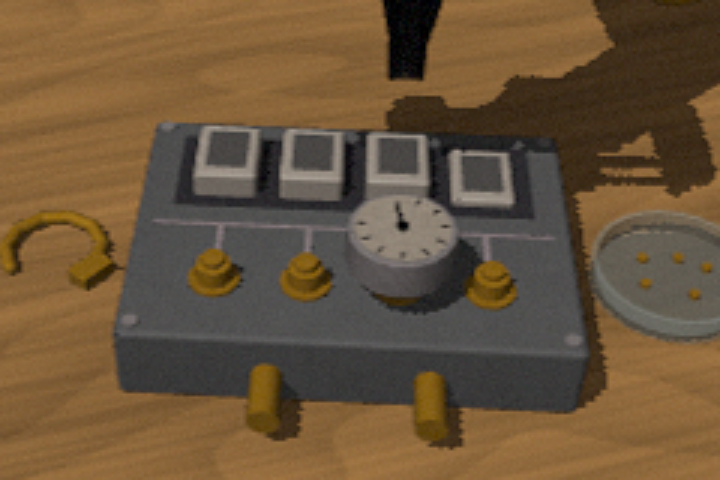

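View pics/wrist2.png

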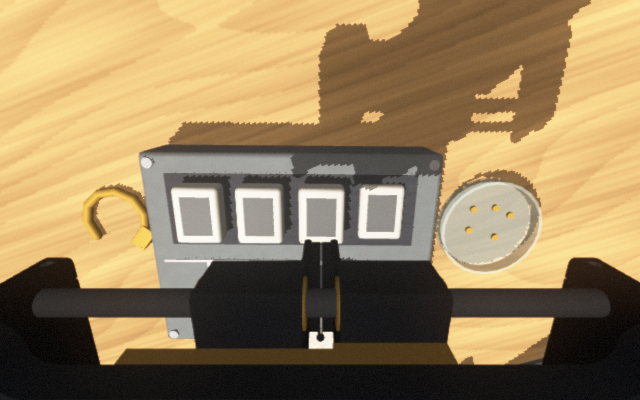

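The shut fingers (column 321) line up with key 2 at (321,215) in the wrist view. In the scene crop the tip at (407,75) is above key 2 at (398,155), in front of the gauge. Now I'll press.

```bash
python3 -m creep '{"translation":[[0,0,0.3],[0,0,0.25],[0,0,0.08],[0,0,0.06],[0,0,0]],"turn":[[0,0,0],[0,0,0],[0,0,0],[0,0,0],[0,0,0]],"grip":[0,0,0,0,0]}'
python3 -c "
from cell import env
print(env.get_obs()['tool_pos'],env.get_obs()['force'])"
```

```text
time_s: 3.25
tool_pos: [0.5593, 0.096, 0.064]
tool_rot: [180.0, 0.0, 161.3]
force: [-0.1, 0.1, 0.8]
grip_width: 0.0007
grasp_force: 0.0
[0.55934123 0.09598742 0.06395522] [-0.13364779  0.11615648  0.83718089]
```

```bash
python3 -m creep '{"translation":[[0,0,0.05],[0,0,0.04],[0,0,0.04],[0,0,0.03],[0,0,0]],"turn":[[0,0,0],[0,0,0],[0,0,0],[0,0,0],[0,0,0]],"grip":[0,0,0,0,0]}'
```

```text
time_s: 3.88
tool_pos: [0.5586, 0.0959, 0.0514]
tool_rot: [-180.0, -0.1, 161.3]
force: [-3.8, 0.1, 8.8]
grip_width: 0.0002
grasp_force: 4.0
```

```bash
python3 -m creep '{"translation":[[0,0,0.01],[0,0,0],[0,0,-0.1],[0,0,-0.4],[0,0,-0.5]],"turn":[[0,0,0],[0,0,0],[0,0,0],[0,0,0],[0,0,0]],"grip":[0,0,0,0,0]}'
python3 -m creep '{"translation":[[0,0,-0.2],[0,0,0],[0,0,0]],"turn":[[0,0,0],[0,0,0],[0,0,0]],"grip":[0,0,0]}'
python3 - <<'E'
from h import *
from cell import env
c=env.read_camera("scene");f=c["frame"][:,:,::-1]
cv2.imwrite("pics/scene3.png",cv2.resize(f[130:290,230:470],None,fx=3,fy=3))
E
```

```text
time_s: 4.5
tool_pos: [0.5579, 0.0957, 0.1295]
tool_rot: [-179.9, -0.1, 161.3]
force: [1.1, -0.9, 0.6]
grip_width: 0.0002
grasp_force: 0.0
time_s: 4.88
tool_pos: [0.5578, 0.0957, 0.1441]
tool_rot: [-179.9, -0.1, 161.3]
force: [-0.7, 0.2, -0.1]
grip_width: 0.0005
grasp_force: 0.0
```

View pics/scene3.png

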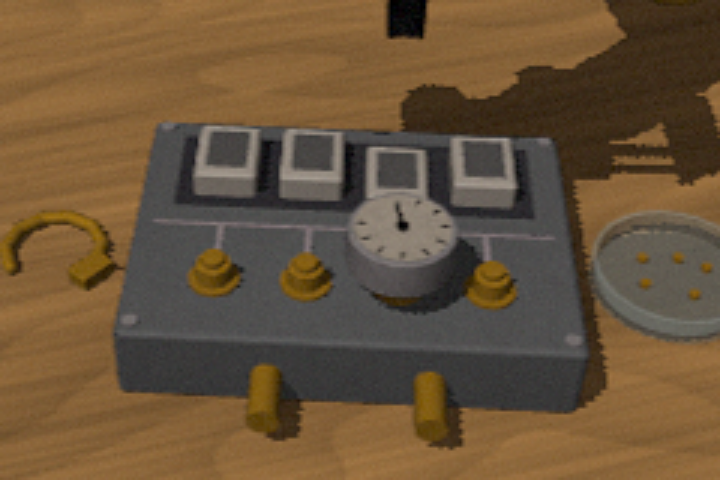

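Key 2 (397,170) is down, key 1 (482,172) has popped up, and keys 3 and 4 are still up. The fingers are clear at (407,15).

```bash
python3 -c "
from cell import env
print(env.sign_off())"
```

```text
the job is handed in; nothing more can be done
None
```

Key 2, in front of the gauge, is latched down and key 1 has popped up; no other key was pressed, the arm is clear, and the job was handed in at about 5 s.

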